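# Load the bread slicing guide and close its pusher

## Task

Lay the small rectangular tin loaf flat and lengthwise in the channel of the bread slicing guide, between the pusher and the steel end plate, while the pusher is still back. Then slide the pusher along until the loaf is held snug, with no gap, between the pusher and the end plate, and let go. Leave the round roll, the butter bowl and the pepper mill where they are.

Things in the scene. Friction and masses are not known exactly. Their poses are not given: they have to be found in the camera images.
- guide: Bread slicing guide, fixed: wooden board 400 x 120 x 15 mm. Origin: centre of its underside; x runs along its channel from pusher to end plate, z up. Channel floor at z = 15 mm, 94 mm wide between two side rails (8 mm thick, tops at z = 30 mm). Upright steel end plate: inner face at x = 180 mm, 12 mm thick, 112 mm wide, top at z = 82 mm.
- guide_stop (a point): Point on the channel floor, mid-width, at the inner face of the end plate; same axes as the guide (x along the channel towards the plate and z up).
- pusher (a joint): Travel in m of the pusher, a white plastic carriage in the channel: 0 fully back, growing towards the end plate (limit 0.26). Front face to end plate: 0.300 minus this. Stays where left, moves at about 2 N. 70 mm long, 86 mm wide, block top 28 mm above the channel floor; 12 mm thick face plate at its front, 51 mm above the floor.
- pusher_knob (a point): Middle of the grip of the upright round steel knob on the pusher, 83 mm above the table, 47 mm behind the pusher's front face; axes as the guide. The knob is 28 mm in diameter from 64 to 98 mm above the table and 22 mm below that; its top is at 106 mm.
- loaf: Small tin loaf of bread, a rounded brick 140 mm long (its x) x 60 mm wide (y) x 55 mm high (z), firm, with slanting cuts on top, about 0.22 kg. Origin: centre of its underside. It starts on the bread board.
- bread_board: Pale wooden board, fixed, 280 x 200 mm (x, y), 16 mm thick, carrying the loaf and a round roll. Origin: centre of its underside.
- roll: Round bread roll, 80 mm across, 47 mm high, beside the loaf; leave it. Origin: centre of its underside.
- ramekin: White butter bowl, 72 mm across, 42 mm high, in front of the guide; leave it. Origin: centre of its underside.
- mill: Dark wooden pepper mill, 52 mm across, 132 mm high, beyond the guide; leave it. Origin: centre of its underside.
Things that resemble listed ones, but are neither listed nor needed, are in the scene too. What is shaped like the loaf but blue or green is not meant.

How it is judged:
On the way:
1. The loaf lies flat and lengthwise on the channel floor between pusher and end plate, with the pusher still back (at least 20 mm left to slide) (y of loaf in the frame of guide_stop between -0.025 and 0.025 m and z of loaf in the frame of guide_stop below 0.008 m and x of loaf in the frame of guide_stop below -0.064 m and angle between the x axis of loaf and the x axis of guide_stop, either way round below 0.35 rad and angle between loaf's own z axis and vertical below 0.1 rad and value of joint pusher below 0.14 m), for 0.2 s.
At the end, for the whole second after the job is handed in: The loaf lies flat in the channel, in line with it (within 0.12 rad), its end within 6 mm of the end plate; the pusher has come up behind it, face at most 148 mm from the end plate (8 mm total slack for the 140 mm loaf); loaf and pusher are at rest and released (y of loaf in the frame of guide_stop between -0.025 and 0.025 m and z of loaf in the frame of guide_stop below 0.008 m and x of loaf in the frame of guide_stop between -0.076 and -0.064 m and angle between loaf's own z axis and vertical below 0.1 rad and angle between the x axis of loaf and the x axis of guide_stop, either way round below 0.12 rad and value of joint pusher above 0.152 m and linear speed of loaf below 0.01 m/s and velocity of joint pusher between -0.01 and 0.01 m/s and contact force between the fingers and loaf below 0.1 N); the robot touches nothing.
It fails at once if a bystander (the round bread roll, butter ramekin, pepper mill) is moved by more than 30 mm (distance of any of roll, ramekin, mill from where it was at the start of the episode above 0.03 m).
It also fails if it takes over 48 s, if anything falls off the work surface, if the arm or the gripper's body presses on something with over 40 N, if the wrist force passes 120 N, or if a joint passes its speed limit or range.

## Robot

A 6-joint arm with a two-finger parallel gripper is mounted at the origin on the work surface. World frame = base frame: x ahead of the robot, y to its left, z up, the work surface at z = 0. Lengths are in m, angles in rad, forces in N, time in s.
With the tool pointing down it reaches from about 0.3 to 0.775 m from the base axis. Payload 14.6 kg.
Tool frame: the origin (TCP) lies at the very end of the fingers, on their centre line; the grasp point (between the pads) lies 19 mm behind it; z points along the fingers, y is the line along which they close (so a half turn about z gives the same grasp; the last joint's range is limited). The gripper opens to 94 mm and grips with 3 to 60 N. Pads are 16 mm wide; open, the fingers measure 119 mm over their backs; the gripper's body (75 mm by 177 mm) begins 78 mm behind the grasp point.
Start: joints at [-1.295, 0.3, 1.521, -0, 1.321, -0.067], TCP at [0.185, -0.518, 0.205] pointing down, gripper open.
Joint ranges: [-3.03, 3.03], [-0.79, 2.21], [0.23, 2.52], [-1.04, 4.18], [0, 3.07], [-2.55, 2.55]. Speed limits (rad/s): [2.22, 2.22, 2.57, 3.14, 3.14, 3.14].

## Interface

Orientations are given as [roll, pitch, yaw] about the fixed x, y, z axes, in that order (R = Rz(yaw) Ry(pitch) Rx(roll)).
In Python, from station import ctrl gives the robot as it stands. The module is installed in compiled form; this text tells all that it offers.
- The arm moves only by the tool step_arm, never from a script. Its argument "deltas" is a list of rows, each an object with "dp": the shift along the tool's x, y, z scaled (see below), a list of three; "twist": the turn about the tool's z scaled (see below). In form: [{"dp": [tx, ty, tz], "twist": twist}, ...]. A call has 1 to 12 rows; each row shifts and turns the commanded pose from where the row before left it, along the tool's axes as they then stand; what a row does not reach is not made up. The controller multiplies each number of a shift by 0.04 m and each number of a turn by 4 degrees. A row lasts 1/10 s, in which the tool goes at most 50 mm and 8.59 degrees, less where a joint would pass 70% of its speed; a pose out of reach is approached as far as the arm can. A call with a number of a shift or a turn outside -1 to 1 is refused whole. A call with a gripper value outside its range is refused whole. "gripper" is the opening, from -1 (shut) to 1 (fully open), set as the call begins (left out, the last holds). The fingers move at their own pace and stop on an object; "squeeze" is the grip in N (left out, the last holds). Time passes only in rows, so rows that do not move let the fingers close. It gives the time, the measured TCP pose, the force, the opening and the grip force at its end, in the units of the state.
- ctrl.get_obs(): the state, without advancing time (a new reading comes with each control period).
- ctrl.camera(name): name is "scene" or "top" or "wrist"; returns (picture, depth): 400x640x3 uint8, red, green, blue; 400x640 float32, m along the optical axis (not along the pixel's ray), 0 where there is no reading.
- ctrl.get_calibration(name): a dict with "fx", "fy", "cx", "cy" (pixels), "world_to_cam" (4x4, takes a point from world to camera coordinates); the wrist camera has in their place "hand_eye" (4x4, takes a point from camera to tool coordinates, whose origin is the TCP and whose axes are the flange's). Camera axes: x right, y down, z forward; pixel columns grow to the right and rows downward; lengths in m; the calibration is good to about 2 mm. A picture is of the moment at which its call begins: read the wrist's pose just before it. get_calibration takes no time and is no camera call.
- ctrl.hand_in(): hands the job in; it is judged then, once.
Trained networks look in the newest picture that a camera, given by its name, has taken for a name from the list of things; names that differ only in an ending like _2 or _b are one class to them, and where a whole thing is asked for, a point or a joint stands for the part that bears it (a point fixed in the world has none). Each returns a list of dicts, best first, with "conf" (0 to 1); they miss things now and then, are a little off and sometimes report something else, mostly with a low value. They report only what shows in the picture. A call takes as long as a camera call. They do not tell look-alikes from the thing itself.
- ctrl.spot_in(camera, label): "rect" ([left, top, right, bottom] as shares, 0 to 1, of the picture: columns of its width, rows of its height, round what is visible of it).
- ctrl.cut_out(camera, label): "pixels" (400x640 bool, what is visible of it) and "rect" ([left, top, right, bottom] as shares, 0 to 1, of the picture: columns of its width, rows of its height, round what is visible of it).
The state is a dict: "time_s": time; "qpos": joint angles; "joint_vel": joint speeds; "tau": joint torques, N m; "ee_pos": TCP position; "eef_rot": TCP orientation; "force": force on the tool from outside, world axes, zero at the start; "moment": the same for the moment, N m; "grip_width": finger opening in m; "grip_force": force on a finger pad.
Only numpy, scipy, OpenCV 4.12 (cv2) and the standard library are available. Lean on these libraries where they do the work, as an engineer would, in place of code of your own. Each camera call takes 0.05 s, during which the arm holds its last target. There are 200 camera calls.

## Working session

There is one attempt and no reset: what is moved stays moved. The work goes in short steps, Python scripts to look and compute and a tool call to move; the robot and the scene stay as the last step left them, time stands still between calls to the robot, and variables do not carry over. Pictures are saved under pics/ and viewed, at most 10 in all, crops included, and the job is handed in when it is done.

Besides the shell and the picture viewer there is one more tool, called after "Request:" as name(argument=value, ...) on one line, values as JSON. step_arm: Moves the arm, as the interface text tells. Its arguments: {"type":"object","properties":{"deltas":{"type":"array"},"gripper":{"type":"number"},"squeeze":{"type":"number"}},"required":["deltas"]}

```bash
mkdir -p pics; cat > h.py <<'E'
import numpy as np, cv2
from station import ctrl
def pts(name, mask, d):
    c=ctrl.get_calibration(name); v,u=np.nonzero(mask&(d>0)); z=d[v,u]
    P=np.c_[(u-c['cx'])/c['fx']*z,(v-c['cy'])/c['fy']*z,z,np.ones_like(z)]
    return (P@np.linalg.inv(c['world_to_cam']).T)[:,:3]
E
python3 - <<'E'
from h import *
o=ctrl.get_obs();print(o['time_s'],o['ee_pos'],o['eef_rot'],o['grip_width'])
for n in ['top','scene']:
    im,d=ctrl.camera(n); cv2.imwrite(f'pics/{n}.png',im[...,::-1])
    for l in ['loaf','guide','pusher','pusher_knob','roll','ramekin','mill','bread_board']:
        for r in ctrl.cut_out(n,l)[:3]:
            m=r['pixels'];P=pts(n,m,d)
            if len(P)==0: continue
            zt=np.percentile(P[:,2],98); T=P[P[:,2]>zt-.012]
            (c,s,a)=cv2.minAreaRect(P[:,:2].astype(np.float32))
            print(n,l,round(r['conf'],2),'rgb',im[m].mean(0).astype(int),'c',np.round(c,3),'s',np.round(s,3),'a',round(a,1),'zt',zt.round(3),'topmean',T.mean(0).round(3),'px',np.round(np.array(r['rect'])*[640,400,640,400]))
E
```

```text
0.0 [ 0.18478005 -0.51774201  0.20488664] [-3.14041362e+00 -7.00925656e-05  3.42763554e-01] 0.09405293727994875
top loaf 0.87 rgb [28 47 92] c [ 0.436 -0.435] s [0.15  0.074] a 58.7 zt 0.06 topmean [ 0.432 -0.428  0.054] px [436. 192. 494. 232.]
top loaf 0.79 rgb [106  65  18] c [ 0.43  -0.201] s [0.15  0.065] a 86.7 zt 0.076 topmean [ 0.428 -0.195  0.07 ] px [355. 203. 407. 222.]
top loaf 0.71 rgb [29 84 32] c [ 0.244 -0.289] s [0.074 0.147] a 71.8 zt 0.059 topmean [ 0.246 -0.282  0.054] px [396. 253. 429. 305.]
top guide 0.84 rgb [77 56 35] c [0.544 0.207] s [0.409 0.123] a 79.2 zt 0.084 topmean [0.559 0.297 0.086] px [165. 137. 311. 208.]
top pusher 0.55 rgb [90 92 86] c [0.529 0.113] s [0.078 0.096] a 79.8 zt 0.106 topmean [0.522 0.097 0.104] px [259. 162. 285. 191.]
top pusher_knob 0.81 rgb [92 94 88] c [0.525 0.109] s [0.07  0.087] a 79.3 zt 0.107 topmean [0.522 0.097 0.104] px [254. 163. 286. 199.]
top pusher_knob 0.53 rgb [ 99 100  95] c [0.398 0.173] s [0.075 0.07 ] a 47.4 zt 0.045 topmean [0.398 0.172 0.04 ] px [240. 211. 263. 235.]
top roll 0.95 rgb [83 49 11] c [ 0.59  -0
[... 1313 characters left out ...]
4. 387. 215.]
scene roll 0.69 rgb [101  62  26] c [ 0.584 -0.221] s [0.084 0.083] a 85.1 zt 0.063 topmean [ 0.59  -0.226  0.057] px [255. 267. 295. 303.]
scene roll 0.63 rgb [40 25 17] c [0.696 0.295] s [0.049 0.176] a 25.2 zt 0.131 topmean [0.724 0.237 0.127] px [446. 188. 478. 232.]
scene ramekin 0.75 rgb [121 120 114] c [0.379 0.184] s [0.074 0.121] a 44.5 zt 0.043 topmean [0.394 0.172 0.039] px [338. 149. 363. 174.]
scene mill 0.82 rgb [41 26 19] c [0.701 0.288] s [0.052 0.161] a 23.4 zt 0.131 topmean [0.724 0.237 0.127] px [447. 187. 478. 232.]
scene bread_board 0.7 rgb [127 104  67] c [ 0.503 -0.209] s [0.294 0.209] a 0.9 zt 0.019 topmean [ 0.54  -0.225  0.016] px [196. 225. 330. 333.]
```

View pics/top.png

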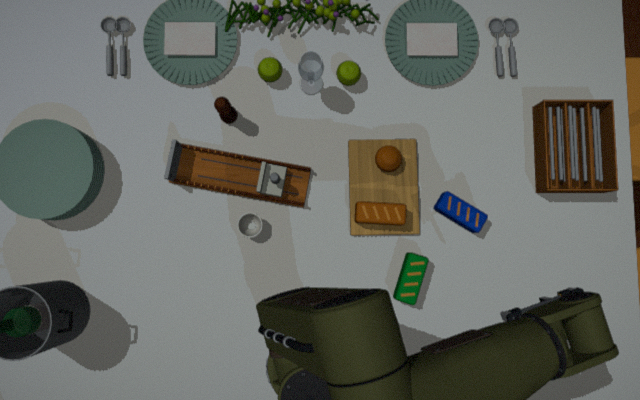

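View pics/scene.png

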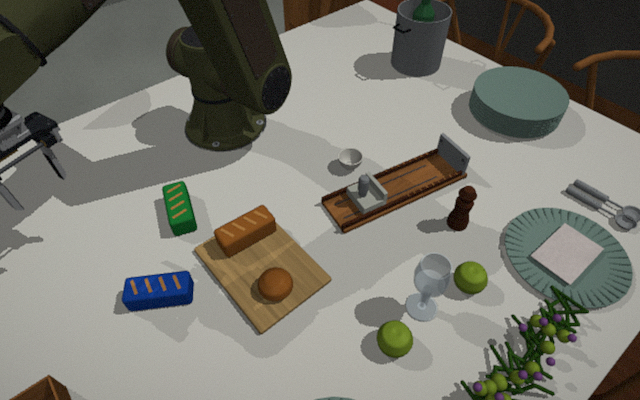

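The top view shows the brown loaf on the board (px 380,212), with blue and green decoys beside it. The guide is at px 240,175, with the plate on its left end and the pusher near px 272,178. Next I'll refine the guide frame and pusher travel.

```bash
cat >> h.py <<'E'
def go(target, yaw):
    o=ctrl.get_obs(); p=np.array(o['ee_pos']); y=o['eef_rot'][2]
    d=np.array(target)-p; r=lambda y:np.array([d@[np.cos(y),np.sin(y),0],d@[np.sin(y),-np.cos(y),0],-d[2]])/.04
    tw=-(np.degrees(yaw-y)+180)%360-180
    tw=-((np.degrees(yaw-y)+180)%360-180)/4
    print('t',round(o['time_s'],2),'pos',p.round(4),'rot',np.round(o['eef_rot'],3),'w',round(o['grip_width'],4),'F',np.round(o['force'],1)); print(' units at present yaw',r(y).round(2),'twist',tw.round(2),'| after turn',r(yaw).round(2))
E
python3 - <<'E'
from h import *
for n in ['top','scene']:
    im,d=ctrl.camera(n)
    A=pts(n,np.ones(d.shape,bool),d)
    S=A[(abs(A[:,0]-.54)<.15)&(abs(A[:,1]-.21)<.26)]
    a=np.radians(79.3); c0=np.array([.543,.207])
    for it in range(3):
        u=np.array([np.cos(a),np.sin(a)]); v=np.array([-u[1],u[0]])
        X=(S[:,:2]-c0)@u; Y=(S[:,:2]-c0)@v
        m=(S[:,2]>.010)&(abs(Y)<.075)&(abs(X)<.23)
        (c,s,an)=cv2.minAreaRect(S[m][:,:2].astype(np.float32))
        R=(S[:,2]>.024)&(S[:,2]<.034)&(abs(abs(Y)-.05)<.012)&(abs(X)<.2)
        sl=[];of=[]
        for sg in (1,-1):
            q=R&(Y*sg>0); k=np.polyfit(X[q],Y[q],1); sl.append(k[0]);of.append(k[1])
        print(n,'rect',np.round(c,4),np.round(s,3),round(an,2),'rail slopes deg',np.degrees(sl).round(2),'off',np.round(of,4))
        a+=np.mean(sl); c0=c0+v*np.mean(of)
    u=np.array([np.cos(a),np.sin(a)]); v=np.array([-u[1],u[0]])
    X=(S[:,:2]-c0)@u; Y=(S[:,:2]-c0)@v
    pl=(S[:,2]>.05)&(abs(Y)<.05)&(X>.12); fp=(S[:,2]>.057)&(S[:,2]<.072)&(abs(Y)<.04)&(abs(Y)>.018)&(X<.1)&(X>-.2)
    ends=(S[:,2]>.01)&(S[:,2]<.034)&(abs(Y)<.058)&(abs(X)<.23)
    kn=(S[:,2]>.098)&(X<.05)&(abs(Y)<.05)
    print(n,'a',np.degrees(a),'c',c0,'plate',np.percentile(X[pl],[2,50,98]).round(3),'face',np.percentile(X[fp],[2,50,98]).round(3),'ends',np.percentile(X[ends],[.5,99.5]).round(3),'knob',X[kn].mean().round(4),Y[kn].mean().round(4),S[kn].mean(0).round(3))
go([.429,-.2,.2],np.radians(86.5))
E
```

```text
top rect [0.5463 0.2033] [0.397 0.128] 79.45 rail slopes deg [0.13 0.21] off [ 0.0506 -0.0509]
top rect [0.5463 0.2033] [0.397 0.128] 79.45 rail slopes deg [-0.01  0.04] off [ 0.0508 -0.0507]
top rect [0.5463 0.2033] [0.397 0.128] 79.45 rail slopes deg [-0.02  0.02] off [ 0.0507 -0.0507]
top a 79.48771136318477 c [0.54312436 0.20697643] plate [0.176 0.18  0.19 ] face [-0.076 -0.071 -0.064] ends [-0.2    0.179] knob -0.1118 0.0012 [0.522 0.097 0.104]
scene rect [0.5444 0.2028] [0.398 0.119] 79.54 rail slopes deg [-0.04 -0.04] off [ 0.0496 -0.051 ]
scene rect [0.5444 0.2028] [0.398 0.119] 79.54 rail slopes deg [-0.03  0.  ] off [ 0.0503 -0.0503]
scene rect [0.5444 0.2028] [0.398 0.119] 79.54 rail slopes deg [-0.01  0.01] off [ 0.0503 -0.0503]
scene a 79.25109501950327 c [0.54367671 0.20687212] plate [0.175 0.179 0.188] face [-0.077 -0.072 -0.065] ends [-0.202  0.181] knob -0.1135 -0.0022 [0.525 0.095 0.104]
t 1.0 pos [ 0.1849 -0.518   0.2055] rot [ 3.142 -0.     0.343] w 0.0941 F [-0.5 -0.1 -0.3]
 units at present yaw [ 8.42 -5.44  0.14] twist -16.71 | after turn [8.31 5.61 0.14]
```

Request:
step_arm(deltas=[{"dp": [0,0,0],"twist": -1},{"dp": [0,0,0],"twist": -1},{"dp": [0,0,0],"twist": -1},{"dp": [0,0,0],"twist": -1},{"dp": [0,0,0],"twist": -1},{"dp": [0,0,0],"twist": -1},{"dp": [0,0,0],"twist": -1},{"dp": [0,0,0],"twist": -1},{"dp": [0,0,0],"twist": -1},{"dp": [0,0,0],"twist": -1},{"dp": [0,0,0],"twist": -1},{"dp": [0,0,0],"twist": -1}], gripper=1)

```text
time_s: 2.2
ee_pos: [0.1849, -0.518, 0.2055]
eef_rot: [3.142, -0.0, 1.183]
force: [-0.3, 0.1, -0.7]
grip_width: 0.094
grip_force: 0.0
```

Request:
step_arm(deltas=[{"dp": [0,0,0],"twist": -1},{"dp": [0,0,0],"twist": -1},{"dp": [0,0,0],"twist": -1},{"dp": [0,0,0],"twist": -1},{"dp": [0,0,0],"twist": -0.7},{"dp": [0,0,0],"twist": 0}])

```text
time_s: 2.8
ee_pos: [0.1849, -0.518, 0.2054]
eef_rot: [-3.142, -0.0, 1.509]
force: [0.7, 0.9, 0.5]
grip_width: 0.0943
grip_force: 0.0
```

```bash
python3 - <<'E'
from h import *
go([.429,-.2,.2],np.radians(86.5))
E
```

```text
t 2.8 pos [ 0.1849 -0.518   0.2054] rot [-3.142 -0.     1.509] w 0.0943 F [0.7 0.9 0.5]
 units at present yaw [8.31 5.6  0.14] twist -0.0 | after turn [8.31 5.61 0.14]
```

Request:
step_arm(deltas=[{"dp": [0.8,0.55,0]},{"dp": [0.8,0.55,0]},{"dp": [0.8,0.55,0]},{"dp": [0.8,0.55,0]},{"dp": [0.8,0.55,0]},{"dp": [0.8,0.55,0]},{"dp": [0.8,0.55,0]},{"dp": [0.8,0.55,0]},{"dp": [0.8,0.55,0]},{"dp": [0.8,0.55,0]},{"dp": [0.3,0.1,0]},{"dp": [0,0,0]}])

```text
invalid input at $.deltas[0]: expected keys dp, twist
```

```bash
python3 - <<'E'
from h import *
go([.429,-.199,.036],np.radians(86.5))
from scipy.spatial.transform import Rotation as Ro
o=ctrl.get_obs(); im,d=ctrl.camera('wrist'); cv2.imwrite('pics/w1.png',im[...,::-1])
c=ctrl.get_calibration('wrist'); 
for r in ctrl.cut_out('wrist','loaf')[:2]:
    v,u=np.nonzero(r['pixels']&(d>0)); z=d[v,u]
    P=np.c_[(u-c['cx'])/c['fx']*z,(v-c['cy'])/c['fy']*z,z,0*z+1]@c['hand_eye'].T
    W=Ro.from_euler('xyz',o['eef_rot']).apply(P[:,:3])+o['ee_pos']
    W=W[W[:,2]>.03]
    print(r['conf'],cv2.minAreaRect(W[:,:2].astype(np.float32)),W.min(0),W.max(0),r['rect'])
E
```

```text
t 2.8 pos [ 0.1849 -0.518   0.2054] rot [-3.142 -0.     1.509] w 0.0943 F [0.7 0.9 0.5]
 units at present yaw [8.33 5.6  4.24] twist -0.0 | after turn [8.33 5.61 4.24]
0.96 ((0.4313517212867737, -0.4283526539802551), (0.1392037570476532, 0.05949792265892029), 58.415035247802734) [ 0.37336461 -0.50011293  0.03002595] [ 0.49005426 -0.35617874  0.05717112] [0.7175, 0.08, 0.9222, 0.408]
0.82 ((0.26829248666763306, -0.32102420926094055), (0.011175944469869137, 0.07473838329315186), 81.52812957763672) [ 0.23213593 -0.33067187  0.03001521] [ 0.30601169 -0.3101151   0.05512909] [0.5056, 0.0028, 0.6614, 0.0592]
```

View pics/w1.png

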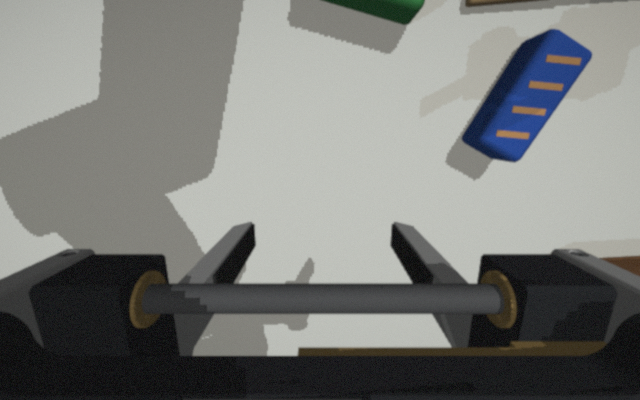

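The move was refused because each row needs a twist key. The picture still shows the start area, with the blue decoy at px 525,95. I'll resend it.

Request:
step_arm(deltas=[{"dp": [0.8,0.55,0],"twist": 0},{"dp": [0.8,0.55,0],"twist": 0},{"dp": [0.8,0.55,0],"twist": 0},{"dp": [0.8,0.55,0],"twist": 0},{"dp": [0.8,0.55,0],"twist": 0},{"dp": [0.8,0.55,0],"twist": 0},{"dp": [0.8,0.55,0],"twist": 0},{"dp": [0.8,0.55,0],"twist": 0},{"dp": [0.8,0.55,0],"twist": 0},{"dp": [0,0,0],"twist": 0}])

```text
time_s: 3.9
ee_pos: [0.4022, -0.2401, 0.2056]
eef_rot: [3.141, -0.0, 1.511]
force: [0.3, -0.1, -0.4]
grip_width: 0.0941
grip_force: 0.0
```

```bash
cat > w.py <<'E'
from h import *
from scipy.spatial.transform import Rotation as Ro
def wrist(label,zmin,fn):
    o=ctrl.get_obs(); im,d=ctrl.camera('wrist'); cv2.imwrite(fn,im[...,::-1])
    c=ctrl.get_calibration('wrist')
    for r in ctrl.cut_out('wrist',label)[:2]:
        v,u=np.nonzero(r['pixels']&(d>0)); z=d[v,u]
        P=np.c_[(u-c['cx'])/c['fx']*z,(v-c['cy'])/c['fy']*z,z,0*z+1]@c['hand_eye'].T
        W=Ro.from_euler('xyz',o['eef_rot']).apply(P[:,:3])+o['ee_pos']
        W=W[W[:,2]>zmin]
        if len(W)>9: print(r['conf'],cv2.minAreaRect(W[:,:2].astype(np.float32)),W.max(0),np.round(r['rect'],2))
E
python3 - <<'E'
from w import *
go([.429,-.199,.036],np.radians(86.5))
wrist('loaf',.03,'pics/w2.png')
E
```

```text
t 3.9 pos [ 0.4022 -0.2401  0.2056] rot [ 3.141 -0.     1.511] w 0.0941 F [ 0.3 -0.1 -0.4]
 units at present yaw [1.07 0.61 4.24] twist 0.02 | after turn [1.07 0.61 4.24]
0.9 ((0.44146907329559326, -0.34697580337524414), (0.2602635622024536, 0.1047721803188324), 83.4478759765625) [ 0.49007124 -0.21347555  0.3194901 ] [0.49 0.65 0.61 0.87]
0.86 ((0.42834609746932983, -0.19588613510131836), (0.13976970314979553, 0.06009593978524208), 86.86109161376953) [ 0.46116655 -0.12508063  0.07266391] [0.49 0.22 0.58 0.53]
```

View pics/w2.png

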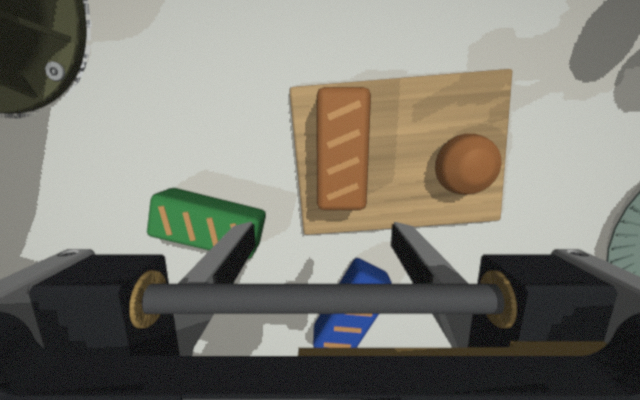

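The loaf sits at px 343,148, the roll is clear of the fingers, and the cut-out gives exactly 140 x 60 mm. I'm going down to grasp it.

Request:
step_arm(deltas=[{"dp": [0.55,0.3,0],"twist": -0.1},{"dp": [0.55,0.3,0],"twist": 0},{"dp": [0,0,0.8],"twist": 0},{"dp": [0,0,0.8],"twist": 0},{"dp": [0,0,0.8],"twist": 0},{"dp": [0,0,0.8],"twist": 0},{"dp": [0,0,0.6],"twist": 0},{"dp": [0,0,0.4],"twist": 0},{"dp": [0,0,0],"twist": 0},{"dp": [0,0,0],"twist": 0}])

```text
time_s: 5.0
ee_pos: [0.4267, -0.2011, 0.0379]
eef_rot: [3.142, 0.0, 1.514]
force: [-0.4, 0.3, 0.2]
grip_width: 0.0939
grip_force: 0.0
```

Request:
step_arm(deltas=[{"dp": [0,0,0],"twist": 0},{"dp": [0,0,0],"twist": 0},{"dp": [0,0,0],"twist": 0},{"dp": [0,0,0],"twist": 0},{"dp": [0,0,0],"twist": 0},{"dp": [0,0,0],"twist": 0},{"dp": [0,0,0],"twist": 0},{"dp": [0,0,0],"twist": 0}], gripper=-1, squeeze=20)

```text
time_s: 5.8
ee_pos: [0.427, -0.2004, 0.0377]
eef_rot: [3.141, 0.0, 1.516]
force: [-1.0, 0.3, 5.9]
grip_width: 0.0602
grip_force: 20.0
```

Request:
step_arm(deltas=[{"dp": [0,0,-0.4],"twist": 0},{"dp": [0,0,-0.6],"twist": 0},{"dp": [0,0,-0.8],"twist": 0},{"dp": [0,0,-0.8],"twist": 0},{"dp": [0,0,-0.8],"twist": 0},{"dp": [0,0,-0.4],"twist": 0.4},{"dp": [0,0,0],"twist": 0.8},{"dp": [0,0,0],"twist": 0.7},{"dp": [0,0,0],"twist": 0}])

```text
time_s: 6.7
ee_pos: [0.4267, -0.2002, 0.1891]
eef_rot: [-3.141, -0.0, 1.382]
force: [-0.2, -0.2, -1.6]
grip_width: 0.0598
grip_force: 20.0
```

```bash
python3 - <<'E'
from w import *
a=np.radians(79.37); u=np.array([np.cos(a),np.sin(a)]); c=np.array([.5434,.207])
t=c+u*(.18-.085); print(t)
go([*t,.165],a)
wrist('loaf',.03,'pics/w3.png')
E
```

```text
[0.56092427 0.3003697 ]
t 6.7 pos [ 0.4267 -0.2002  0.1891] rot [-3.141 -0.     1.382] w 0.0598 F [-0.2 -0.2 -1.6]
 units at present yaw [12.92  0.95  0.6 ] twist -0.04 | after turn [12.92  0.99  0.6 ]
0.82 ((0.42282015085220337, -0.26740866899490356), (0.2874224781990051, 0.07328510284423828), 85.5781021118164) [ 0.46927167 -0.12305636  0.29877652] [0.42 0.3  0.59 0.87]
0.65 ((0.4459305703639984, -0.4122162461280823), (0.10266488045454025, 0.04530114307999611), 40.64176940917969) [ 0.48903775 -0.37220888  0.05620894] [0.51 0.79 0.62 0.87]
```

View pics/w3.png

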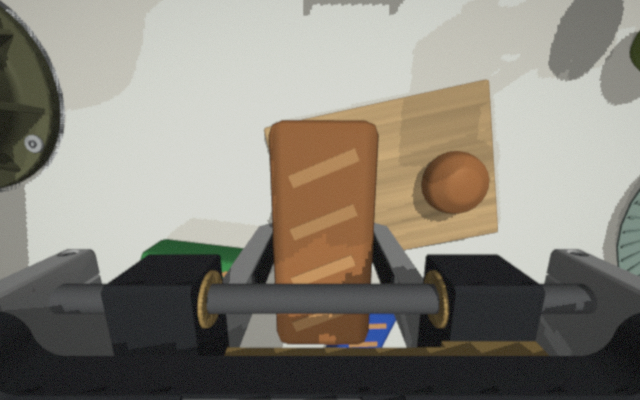

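The loaf is held straight, with the board and roll undisturbed behind it. I'm carrying it to the guide.

Request:
step_arm(deltas=[{"dp": [0.5,0,0],"twist": 0},{"dp": [0.8,0.1,0],"twist": 0},{"dp": [0.8,0.1,0],"twist": 0},{"dp": [0.8,0.1,0],"twist": 0},{"dp": [0.8,0.1,0],"twist": 0},{"dp": [0.8,0.1,0],"twist": 0},{"dp": [0.8,0.1,0],"twist": 0},{"dp": [0.8,0.1,0],"twist": 0},{"dp": [0.8,0.1,0],"twist": 0},{"dp": [0.8,0.1,0],"twist": 0},{"dp": [0.8,0,0],"twist": 0},{"dp": [0.8,0,0],"twist": 0}])

```text
time_s: 8.0
ee_pos: [0.5317, 0.1597, 0.189]
eef_rot: [-3.141, 0.0, 1.385]
force: [-0.1, 0.1, -1.6]
grip_width: 0.0599
grip_force: 20.0
```

Request:
step_arm(deltas=[{"dp": [0.8,0,0],"twist": 0},{"dp": [0.8,0,0],"twist": 0},{"dp": [0.8,0,0],"twist": 0},{"dp": [0.7,0,0],"twist": 0},{"dp": [0.4,0,0],"twist": 0},{"dp": [0,0,0],"twist": 0},{"dp": [0,0,0],"twist": 0},{"dp": [0,0,0],"twist": 0}])

```text
time_s: 8.8
ee_pos: [0.5578, 0.2951, 0.1894]
eef_rot: [-3.141, 0.0, 1.383]
force: [-0.3, -1.1, -2.2]
grip_width: 0.0599
grip_force: 20.0
```

```bash
python3 - <<'E'
from w import *
a=np.radians(79.37); u=np.array([np.cos(a),np.sin(a)]); c=np.array([.5434,.207])
go([*(c+u*(.18-.089)),.038],a)
im,d=ctrl.camera('scene'); cv2.imwrite('pics/s2.png',cv2.resize(im[100:260,260:500,::-1],(720,480)))
E
```

```text
t 8.8 pos [0.5578 0.2951 0.1894] rot [-3.141  0.     1.383] w 0.0599 F [-0.3 -1.1 -2.2]
 units at present yaw [0.04 0.05 3.78] twist -0.04 | after turn [0.04 0.05 3.78]
```

View pics/s2.png

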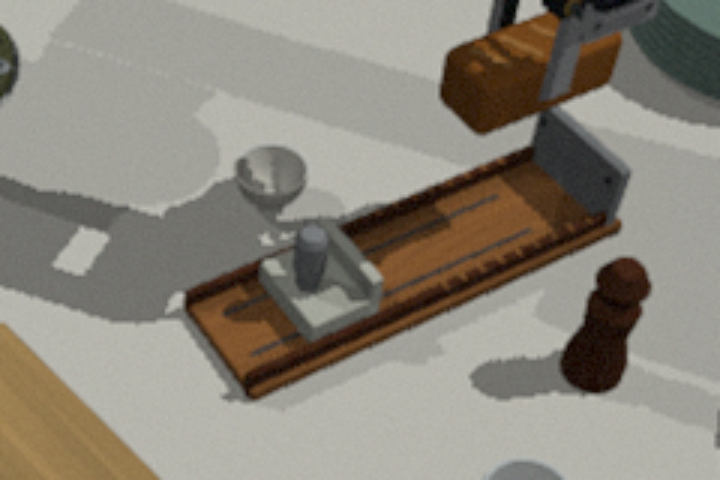

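The loaf hangs above the channel in line with it, and the mill and ramekin are clear. Lowering.

Request:
step_arm(deltas=[{"dp": [0,0.05,0.6],"twist": 0},{"dp": [0,0,0.7],"twist": 0},{"dp": [0,0,0.7],"twist": 0},{"dp": [0,0,0.6],"twist": 0},{"dp": [0,0,0.5],"twist": 0},{"dp": [0,0,0.3],"twist": 0},{"dp": [0,0,0.2],"twist": 0},{"dp": [0,0,0.1],"twist": 0},{"dp": [0,0,0.05],"twist": 0},{"dp": [0,0,0],"twist": 0},{"dp": [0,0,0],"twist": 0}])

```text
time_s: 9.95
ee_pos: [0.5601, 0.2957, 0.0401]
eef_rot: [3.141, -0.001, 1.383]
force: [-0.1, -0.0, -1.2]
grip_width: 0.0597
grip_force: 20.0
```

Request:
step_arm(deltas=[{"dp": [0,0,0.04],"twist": 0},{"dp": [0,0,0.03],"twist": 0},{"dp": [0,0,0],"twist": 0},{"dp": [0,0,0],"twist": 0}])

```text
time_s: 10.35
ee_pos: [0.5599, 0.2956, 0.0367]
eef_rot: [3.141, -0.0, 1.383]
force: [1.1, -0.1, -0.6]
grip_width: 0.0597
grip_force: 20.0
```

Request:
step_arm(deltas=[{"dp": [0,0,0],"twist": 0},{"dp": [0,0,0],"twist": 0},{"dp": [0,0,0],"twist": 0},{"dp": [0,0,0],"twist": 0},{"dp": [0,0,0],"twist": 0},{"dp": [0,0,0],"twist": 0}], gripper=0.6)

```text
time_s: 10.95
ee_pos: [0.5598, 0.2956, 0.0367]
eef_rot: [3.142, -0.0, 1.383]
force: [0.0, -0.3, -0.5]
grip_width: 0.0749
grip_force: 0.0
```

Request:
step_arm(deltas=[{"dp": [0,0,-0.3],"twist": 0},{"dp": [0,0,-0.5],"twist": 0},{"dp": [0,0,-0.8],"twist": 0},{"dp": [0,0,-0.8],"twist": 0},{"dp": [0,0,-0.8],"twist": 0},{"dp": [0,0,-0.3],"twist": 0},{"dp": [0,0,0],"twist": 0}])

```text
time_s: 11.65
ee_pos: [0.5603, 0.2958, 0.1786]
eef_rot: [3.139, -0.002, 1.383]
force: [1.3, -0.3, -0.1]
grip_width: 0.0755
grip_force: 0.0
```

```bash
cat > chk.py <<'E'
from w import *
a=np.radians(79.37); u=np.array([np.cos(a),np.sin(a)]); v=np.array([-u[1],u[0]]); c=np.array([.5434,.207])
def chk():
  for n in ['top','scene']:
    im,d=ctrl.camera(n); A=pts(n,np.ones(d.shape,bool),d)
    X=(A[:,:2]-c)@u;Y=(A[:,:2]-c)@v;Z=A[:,2]
    k=(Z>.096)&(Z<.115)&(abs(Y)<.03)&(X>-.17)&(X<.1)
    if k.any(): print(n,'knob X,Y',X[k].mean().round(4),Y[k].mean().round(4),'world',A[k].mean(0).round(4))
    for r in ctrl.cut_out(n,'loaf')[:3]:
        P=pts(n,r['pixels'],d); P=P[P[:,2]>.04]
        if len(P)<20 or P[:,1].mean()<.1: continue
        (m,s,g)=cv2.minAreaRect(P[:,:2].astype(np.float32)); m=np.array(m)-c
        print(n,'loaf',r['conf'],'stop-frame x,y',(m@u-.18).round(4),(m@v).round(4),np.round(s,3),round(g,1),'ztop',np.percentile(P[:,2],97).round(3))
  return im
E
python3 - <<'E'
from chk import *
im=chk(); cv2.imwrite('pics/s3.png',cv2.resize(im[100:260,260:500,::-1],(720,480)))
k=c+u*(-.1127)
go([*k,.16],a)
E
```

```text
top knob X,Y -0.1123 0.0006 world [0.5221 0.0967 0.1038]
top loaf 0.8 stop-frame x,y -0.1199 -0.0002 [0.076 0.061] 78.5 ztop 0.074
scene knob X,Y -0.1142 -0.0029 world [0.5251 0.0943 0.1029]
scene loaf 0.7 stop-frame x,y -0.0882 -0.0012 [0.14 0.06] 78.9 ztop 0.072
t 11.85 pos [0.5593 0.2953 0.1748] rot [-3.139e+00  2.000e-03  1.383e+00] w 0.0749 F [-0.4  0.3 -0.4]
 units at present yaw [-5.06  0.03  0.37] twist -0.03 | after turn [-5.06  0.02  0.37]
```

View pics/s3.png

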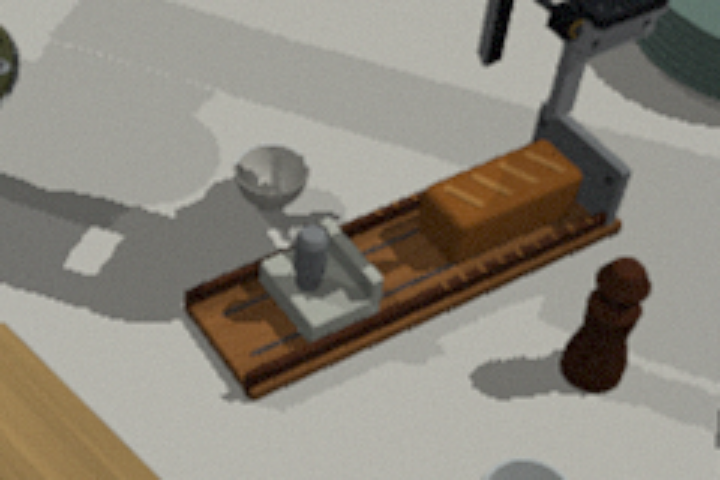

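The loaf lies flat in the channel about 18 mm short of the plate, with the pusher still back (travel about 0.054). Next is the knob.

Request:
step_arm(deltas=[{"dp": [-0.5,0,0],"twist": 0},{"dp": [-0.8,0,0],"twist": 0},{"dp": [-0.8,0,0],"twist": 0},{"dp": [-0.8,0,0],"twist": 0},{"dp": [-0.8,0,0],"twist": 0},{"dp": [-0.8,0,0],"twist": 0},{"dp": [-0.5,0,0],"twist": 0},{"dp": [-0.06,0,0],"twist": 0},{"dp": [0,0,0],"twist": 0},{"dp": [0,0,0],"twist": 0}], gripper=0.8)

```text
time_s: 12.85
ee_pos: [0.522, 0.0975, 0.1762]
eef_rot: [-3.141, 0.0, 1.384]
force: [-0.7, -0.1, -0.2]
grip_width: 0.0845
grip_force: 0.0
```

```bash
python3 - <<'E'
from chk import *
go([*(c+u*(-.1127)),.064],a)
E
```

```text
t 12.85 pos [0.522  0.0975 0.1762] rot [-3.141  0.     1.384] w 0.0845 F [-0.7 -0.1 -0.2]
 units at present yaw [-0.03  0.02  2.8 ] twist -0.02 | after turn [-0.03  0.02  2.8 ]
```

Request:
step_arm(deltas=[{"dp": [0,0,0.6],"twist": 0},{"dp": [0,0,0.6],"twist": 0},{"dp": [0,0,0.6],"twist": 0},{"dp": [0,0,0.5],"twist": 0},{"dp": [0,0,0.3],"twist": 0},{"dp": [0,0,0.2],"twist": 0},{"dp": [0,0,0],"twist": 0},{"dp": [0,0,0],"twist": 0}])

```text
time_s: 13.65
ee_pos: [0.5224, 0.097, 0.0653]
eef_rot: [3.141, -0.0, 1.383]
force: [-0.6, -0.1, 1.1]
grip_width: 0.0846
grip_force: 0.0
```

Request:
step_arm(deltas=[{"dp": [0,0,0],"twist": 0},{"dp": [0,0,0],"twist": 0},{"dp": [0,0,0],"twist": 0},{"dp": [0,0,0],"twist": 0},{"dp": [0,0,0],"twist": 0},{"dp": [0,0,0],"twist": 0},{"dp": [0,0,0],"twist": 0},{"dp": [0,0,0],"twist": 0},{"dp": [0,0,0],"twist": 0},{"dp": [0,0,0],"twist": 0}], gripper=-1, squeeze=20)

```text
time_s: 14.65
ee_pos: [0.5222, 0.0967, 0.0647]
eef_rot: [3.141, -0.0, 1.383]
force: [1.6, -0.1, -1.8]
grip_width: 0.0278
grip_force: 20.0
```

Request:
step_arm(deltas=[{"dp": [0.2,0,0],"twist": 0},{"dp": [0.3,0,0],"twist": 0},{"dp": [0.3,0,0],"twist": 0},{"dp": [0.3,0,0],"twist": 0},{"dp": [0.3,0,0],"twist": 0},{"dp": [0.2,0,0],"twist": 0},{"dp": [0.2,0,0],"twist": 0},{"dp": [0.1,0,0],"twist": 0},{"dp": [0.1,0,0],"twist": 0},{"dp": [0.1,0,0],"twist": 0},{"dp": [0.1,0,0],"twist": 0},{"dp": [0.1,0,0],"twist": 0}])

```text
time_s: 15.85
ee_pos: [0.5391, 0.1872, 0.0646]
eef_rot: [-3.141, 0.0, 1.383]
force: [-0.4, -3.3, 0.7]
grip_width: 0.0273
grip_force: 20.0
```

Request:
step_arm(deltas=[{"dp": [0.08,0,0],"twist": 0},{"dp": [0.05,0,0],"twist": 0},{"dp": [0.05,0,0],"twist": 0},{"dp": [0.05,0,0],"twist": 0},{"dp": [0,0,0],"twist": 0},{"dp": [0,0,0],"twist": 0}])

```text
time_s: 16.45
ee_pos: [0.5409, 0.1965, 0.0646]
eef_rot: [-3.141, -0.001, 1.383]
force: [-1.4, 1.6, 0.8]
grip_width: 0.0278
grip_force: 20.0
```

```bash
python3 - <<'E'
from chk import *
go([*(c+u*(-.1127+.105)),.064],a); chk()
E
```

```text
t 16.45 pos [0.5409 0.1965 0.0646] rot [-3.141e+00 -1.000e-03  1.383e+00] w 0.0278 F [-1.4  1.6  0.8]
 units at present yaw [0.08 0.01 0.02] twist -0.03 | after turn [0.08 0.01 0.02]
top loaf 0.61 stop-frame x,y -0.0371 0.0012 [0.067 0.06 ] 78.7 ztop 0.074
scene knob X,Y -0.0167 -0.0038 world [0.5441 0.1899 0.1049]
scene loaf 0.91 stop-frame x,y -0.097 -0.0301 [0.069 0.241] 13.6 ztop 0.073
```

Request:
step_arm(deltas=[{"dp": [0.03,0,0],"twist": 0},{"dp": [0.03,0,0],"twist": 0},{"dp": [0,0,0],"twist": 0}])

```text
time_s: 16.95
ee_pos: [0.5411, 0.1976, 0.0646]
eef_rot: [-3.141, 0.002, 1.383]
force: [-5.4, -7.4, 5.6]
grip_width: 0.0274
grip_force: 20.0
```

Request:
step_arm(deltas=[{"dp": [0.03,0,0],"twist": 0},{"dp": [0,0,0],"twist": 0}])

```text
time_s: 17.15
ee_pos: [0.5411, 0.1977, 0.0646]
eef_rot: [-3.14, 0.004, 1.383]
force: [-7.6, -16.8, 8.5]
grip_width: 0.0273
grip_force: 20.0
```

Request:
step_arm(deltas=[{"dp": [0.03,0,0],"twist": 0},{"dp": [0,0,0],"twist": 0}])

```text
time_s: 17.35
ee_pos: [0.5412, 0.1982, 0.0646]
eef_rot: [-3.14, 0.005, 1.383]
force: [-8.6, -20.1, 9.9]
grip_width: 0.0273
grip_force: 20.0
```

Force climbs to about 20 N with no further travel, so the loaf is snug. I'm easing the command off slightly, then releasing.

Request:
step_arm(deltas=[{"dp": [-0.07,0,0],"twist": 0},{"dp": [0,0,0],"twist": 0}])

```text
time_s: 17.55
ee_pos: [0.5411, 0.1978, 0.0646]
eef_rot: [-3.141, 0.0, 1.383]
force: [-3.1, -1.4, 2.5]
grip_width: 0.0275
grip_force: 20.0
```

Request:
step_arm(deltas=[{"dp": [0,0,0],"twist": 0},{"dp": [0,0,0],"twist": 0},{"dp": [0,0,0],"twist": 0},{"dp": [0,0,0],"twist": 0},{"dp": [0,0,0],"twist": 0},{"dp": [0,0,0],"twist": 0}], gripper=0.6)

```text
time_s: 18.15
ee_pos: [0.5413, 0.1982, 0.0647]
eef_rot: [3.142, -0.0, 1.383]
force: [0.5, 0.4, 0.2]
grip_width: 0.0718
grip_force: 0.0
```

Request:
step_arm(deltas=[{"dp": [0,0,-0.3],"twist": 0},{"dp": [0,0,-0.6],"twist": 0},{"dp": [0,0,-0.8],"twist": 0},{"dp": [0,0,-0.8],"twist": 0},{"dp": [-0.6,0,-0.8],"twist": 0},{"dp": [-0.8,0,-0.5],"twist": 0},{"dp": [-0.8,0,0],"twist": 0},{"dp": [-0.8,0,0],"twist": 0},{"dp": [-0.8,0,0],"twist": 0},{"dp": [-0.8,0,0],"twist": 0},{"dp": [-0.8,0,0],"twist": 0},{"dp": [0,0,0],"twist": 0}])

```text
time_s: 19.35
ee_pos: [0.5005, -0.0167, 0.2177]
eef_rot: [3.141, 0.0, 1.38]
force: [-0.8, 0.4, -1.1]
grip_width: 0.0753
grip_force: 0.0
```

```bash
python3 - <<'E'
from chk import *
im=chk(); cv2.imwrite('pics/s4.png',cv2.resize(im[100:260,260:500,::-1],(720,480)))
print(ctrl.get_obs()['force'],ctrl.get_obs()['time_s'])
E
```

```text
top knob X,Y -0.0101 0.0013 world [0.5403 0.1973 0.1035]
scene knob X,Y -0.0123 -0.0029 world [0.544  0.1944 0.1029]
scene loaf 0.58 stop-frame x,y -0.0711 0.0029 [0.152 0.078] 84.0 ztop 0.072
[0.10626243 0.30959324 0.75347493] 19.55
```

View pics/s4.png

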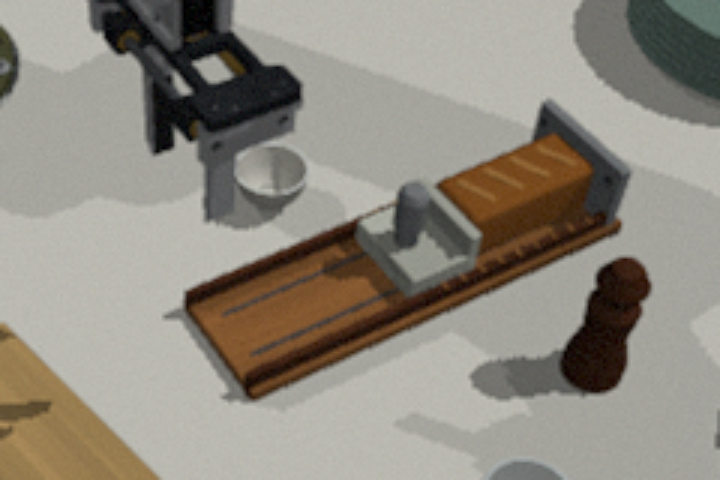

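The loaf is snug between the pusher and the plate, the arm is clear, and nothing else has moved.

```bash
python3 -c "
from station import ctrl
print(ctrl.hand_in())"
```

```text
the job is handed in; nothing more can be done
None
```

The tin loaf lies flat in the channel, held snug between the pusher and the end plate and released. I handed the job in at about 20 s of the 48 s limit; the hand-in returned no verdict.

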